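Close a spring-loaded check valve on its dowels and hold it shut

TASK

Load the steel valve disc, stem up, into the round pocket of the lower valve body and let go of it; then fit the bonnet over the two dowels and press it down against the spring until the two flange faces are firmly together. Finish while still holding the bonnet pressed firmly shut with the gripper: do not let go or ease off at the end. Leave the wrench, the bottle and the spare ring where they are.

Things in the scene. Friction and masses are not known exactly. Their poses are not given: they have to be found in the camera images.
- lower_half: Lower half of a valve housing: yellow casting 80 (x) by 150 (y) mm with four round lugs (96 mm over them in x), on a fixed steel plate 130 x 190 x 12 mm. It cannot move; its place and yaw vary. Origin: centre of the plate's underside, on the bench; z up, long side and dowel line along y. Flat top (joint face) 50 mm up; in its middle an open round pocket, 60 mm in diameter.
- joint_face (a point): Centre of the lower half's joint face, on the pocket's axis, 50 mm above the bench. The pocket's rim has a 3 mm chamfer and its floor is the spring seat.
- dowel_a (a point): Tip of the steel dowel at the lower half's y = +62 mm, 68 mm above the bench: 10 mm in diameter, tapered tip, 18 mm above the joint face.
- dowel_b (a point): Tip of the equal dowel at the lower half's y = -62 mm.
- spring_seat (a joint): Travel in m of the round steel spring seat, the pocket's floor: 0 at rest (top 10 mm below the joint face), grows as pressed down, stop at 0.008. The spring pushes up with 8.5 N at 0 and 14.5 N at 0.006. With the bonnet fully down it reads about 0.006. Disc and bonnet's weight do not close it: pushing down with about 20 N holds it firmly shut.
- valve_disc: Loose steel valve disc, 0.22 kg: round plate 56 mm in diameter, 16 mm thick, with an upright round stem on its centre, standing stem up on the bench. Origin: centre of the underside; z up along the stem. Loaded, its underside rests on the spring seat 40 mm above the bench, 2 mm play all round, its plate 6 mm proud of the joint face until the bonnet presses it down.
- stem_top (a point): Top of the disc's stem, 48 mm above its underside; the stem is 20 mm in diameter and 32 mm tall.
- bonnet: Loose upper half (bonnet), yellow casting, 0.36 kg, standing right way up. Origin: centre of the flat underside; z up, long side along y. Flange 64 (x) by 150 (y) by 14 mm with four round lugs (96 mm over them in x), two dowel holes; fits either way round. On it a dome 49 mm in diameter, hollow from below (32 mm wide, 44 mm deep, clears the disc's stem), under a round shoulder.
- boss_top (a point): Top of the bonnet's square grip boss, 80 mm above its underside: 30 x 30 mm, sides along the bonnet's x and y, 30 mm tall. It stands on the round shoulder, 68 mm in diameter, which can take the push of fingertips beside the boss.
- hole_a (a point): Upper mouth of the bonnet's dowel hole at y = +62 mm, 14 mm above the underside: through hole 13 mm in diameter, chamfered.
- hole_b (a point): The same for the hole at y = -62 mm.
- wrench: Bystander: loose steel wrench 180 mm long lying on the bench beyond the valve; leave alone.
- oil_bottle: Bystander: loose white bottle, 52 mm in diameter, 120 mm tall; leave alone.
- spare_ring: Bystander: loose yellow ring, 84 mm outside, 60 mm inside, 22 mm tall; leave alone.
Not all that is in view belongs to the job. Of the things that look like the valve_disc, the smallest one is meant.

How it is judged:
By the outcome, as a careful person would: the job done as asked, in the order asked, and still so for the second after the job is handed in, while the arm keeps its last pose, push and grip.
It also fails if it takes over 58 s, if anything falls off the work surface, if the arm or the gripper's body presses on something with over 40 N, if the wrist force passes 120 N, or if a joint passes its speed limit or range.

ROBOT

A 7-joint arm with a two-finger parallel gripper is mounted at the origin on the work surface. World frame = base frame: x ahead of the robot, y to its left, z up, the work surface at z = 0. Lengths are in mm, angles in rad, forces in N, time in s.
With the tool pointing down it reaches from about 400 to 875 mm from the base axis. Payload 4.4 kg.
Tool frame: the origin (TCP) lies on the centre line of the jaws, within the pads' length; the fingertips stand 25 mm ahead of it and the grasp point (between the pads) lies 6 mm ahead of it (ctrl.finger_overhang is the distance from the TCP to the fingertips, in mm); z points along the fingers, y is the line along which they close (so a half turn about z gives the same grasp; the last joint's range is limited). The gripper opens to 85 mm and grips with 20 to 120 N. Pads are 22 mm wide; open, the fingers measure 114 mm over their backs; the gripper's body (76 mm by 85 mm) begins 54 mm behind the grasp point. The pads swing forward as they close: fully open they stand 13 mm farther back than shut.
Start: joints at [-1.393, 0.628, 0.038, 1.517, -0.027, 0.996, -0.02], TCP at [156.88, 630.798, 256.313] pointing down, gripper open.
Joint ranges: [-3.06, 3.06], [-0.37, 2.12], [-1.25, 1.32], [0.18, 2.47], [-1.1, 4.24], [0.23, 1.98], [-2.94, 2.94]. Speed limits (rad/s): [2.57, 2.57, 3.14, 3.14, 3.14, 3.14, 3.14].

INTERFACE

Orientations are given as [roll, pitch, yaw] about the fixed x, y, z axes, in that order (R = Rz(yaw) Ry(pitch) Rx(roll)).
In Python, from cell import ctrl gives the robot as it stands. The module is installed in compiled form; this text tells all that it offers.
- The arm moves only by the tool play_rows, never from a script. Its argument "targets" is a list of rows, each a list of 5 numbers: the closure, from 0 (fully open) to 1 (shut), then the shift along the tool's x, y, z in cm, then the turn about the tool's z in degrees. In form: [[gripper, dx, dy, dz, spin], ...]. A call has 1 to 10 rows; each row is the pose to reach, as a shift and turn from the pose commanded when the call began, along the tool's axes at that moment; what a row does not reach only later rows make up. A row lasts 1/10 s, in which the tool goes at most 50 mm and 8.59 degrees, less where a joint would pass 70% of its speed; a pose out of reach is approached as far as the arm can. A call with a gripper value outside its range is refused whole. The fingers move at their own pace and stop on an object; the grip force is fixed at half the most. Time passes only in rows, so rows that repeat a pose let the fingers close. It gives the time, the measured TCP pose, the force, the opening and the grip force at its end, in the units of the state.
- ctrl.read_state(): the state, without advancing time (a new reading comes with each control period).
- ctrl.get_image(name): name is "scene" or "top" or "wrist"; returns (picture, depth): 400x640x3 uint8, red, green, blue; 400x640 float32, mm along the optical axis (not along the pixel's ray), 0 where there is no reading.
- ctrl.calibration(name): a dict with "vfov" (degrees; the focal length in pixels is half the picture's height over the tangent of half this angle, whatever the lens; pixels are square), "cx", "cy" (the principal point, pixels), "extrinsics" (4x4, takes a point from camera to world coordinates); the wrist camera has in their place "mount" (4x4, takes a point from camera to tool coordinates, whose origin is the TCP and whose axes are the flange's). Camera axes: x right, y down, z forward; pixel columns grow to the right and rows downward; lengths in mm; the calibration is good to about 2 mm. A picture is of the moment at which its call begins: read the wrist's pose just before it. calibration takes no time and is no camera call.
- ctrl.finish_job(): hands the job in; it is judged then, once.
Trained networks look in the newest picture that a camera, given by its name, has taken for a name from the list of things; names that differ only in an ending like _2 or _b are one class to them, and where a whole thing is asked for, a point or a joint stands for the part that bears it (a point fixed in the world has none). Each returns a list of dicts, best first, with "confidence" (0 to 1); they miss things now and then, are a little off and sometimes report something else, mostly with a low value. They report only what shows in the picture. A call takes as long as a camera call. They do not tell look-alikes from the thing itself.
- ctrl.search_frame(camera, name): "bbox" ([left, top, right, bottom] in pixels, round what is visible of it).
- ctrl.trace(camera, name): "pixels" (400x640 bool, what is visible of it) and "bbox" ([left, top, right, bottom] in pixels, round what is visible of it).
The state is a dict: "clock": time; "qpos": joint angles; "qd": joint speeds; "tau": joint torques, N m; "eef_pos": TCP position; "tool_rot": TCP orientation; "force": force on the tool from outside, world axes, zero at the start; "torque": the same for the moment, N m; "width": finger opening in mm; "gripper_force": force on a finger pad.
Only numpy, scipy, OpenCV 4.12 (cv2) and the standard library are available. Lean on these libraries where they do the work, as an engineer would, in place of code of your own. Each camera call takes 0.05 s, during which the arm holds its last target. There are 200 camera calls.

## Working session

There is one attempt and no reset: what is moved stays moved. The work goes in short steps, Python scripts to look and compute and a tool call to move; the robot and the scene stay as the last step left them, time stands still between calls to the robot, and variables do not carry over. Pictures are saved under pics/ and viewed, at most 10 in all, crops included, and the job is handed in when it is done.

Besides the shell and the picture viewer there is one more tool, called in YAML: its name, and indented under it one key for each argument. play_rows: Moves the arm, as the interface text tells. Its arguments: {"type":"object","properties":{"targets":{"type":"array"}},"required":["targets"]}

```bash
mkdir -p pics; cat > h.py <<'E'
import numpy as np, cv2
from cell import ctrl
from scipy.spatial.transform import Rotation as R
def cam(name, s=None):
    c=ctrl.calibration(name); f=200/np.tan(np.radians(c['vfov'])/2)
    if 'extrinsics' in c: T=np.array(c['extrinsics'])
    else:
        s=s or ctrl.read_state(); M=np.eye(4); M[:3,:3]=R.from_euler('xyz',s['tool_rot']).as_matrix(); M[:3,3]=s['eef_pos']; T=M@np.array(c['mount'])
    return f,c['cx'],c['cy'],T
def cloud(name,depth,s=None):
    f,cx,cy,T=cam(name,s); v,u=np.mgrid[:400,:640]
    P=np.stack([(u-cx)/f*depth,(v-cy)/f*depth,depth],-1)@T[:3,:3].T+T[:3,3]
    P[depth<=0]=np.nan; return P
def grab(name):
    s=ctrl.read_state(); p,d=ctrl.get_image(name); return p,d,cloud(name,d,s)
def save(n,p): cv2.imwrite('pics/'+n,cv2.cvtColor(p,cv2.COLOR_RGB2BGR))
E
python3 - <<'E'
from h import *
for n in ['top','scene']:
    p,d,P=grab(n); save(n+'1.png',p); np.save(n+'1.npy',P)
    for k in ['lower_half','valve_disc','bonnet','spare_ring','oil_bottle','wrench']:
        for r in ctrl.trace(n,k):
            m=r['pixels']; q=P[m]; q=q[~np.isnan(q[:,0])]
            print(n,k,round(r['confidence'],2),r['bbox'],np.median(q,0).round() if len(q) else None, np.percentile(q,[2,98],axis=0).round().tolist() if len(q) else None)
s=ctrl.read_state(); print(s); print(ctrl.finger_overhang)
E
```

```text
top lower_half 0.89 [284.5, 205.7, 360.7, 268.4] [491.   5.  36.] [[425.0, -87.0, 5.0], [561.0, 98.0, 54.0]]
top valve_disc 0.75 [213.6, 189.7, 243.0, 218.6] [582. 265.  21.] [[554.0, 235.0, 11.0], [617.0, 302.0, 65.0]]
top valve_disc 0.66 [221.8, 270.7, 245.1, 295.1] [369. 246.  22.] [[335.0, 215.0, 11.0], [401.0, 282.0, 65.0]]
top bonnet 0.92 [410.0, 210.2, 468.6, 254.8] [ 501. -295.   15.] [[451.0, -373.0, -1.0], [553.0, -233.0, 82.0]]
top spare_ring 0.57 [305.2, 117.6, 337.2, 149.2] [771.  13.  20.] [[729.0, -26.0, -3.0], [815.0, 54.0, 26.0]]
top oil_bottle 0.85 [253.7, 132.3, 272.0, 156.7] [732. 166.  82.] [[715.0, 147.0, 14.0], [760.0, 193.0, 123.0]]
top wrench 0.68 [377.7, 111.9, 423.7, 168.2] [ 749. -200.    6.] [[685.0, -259.0, 0.0], [829.0, -153.0, 13.0]]
scene lower_half 0.95 [281.7, 176.0, 370.4, 237.1] [526.  13.  35.] [[457.0, -83.0, 4.0], [571.0, 96.0, 52.0]]
scene lower_half 0.19 [177.0, 161.6, 241.8, 205.0] [ 519. -296.   14.] [[451.0, -379.0, -1.0], [561.0, -233.0, 80.0]]
scene valve_disc 0.97 [416.6, 177.9, 446.6, 208.4] [384. 246.  21.] [[306.0, 213.0, -0.0], [409
[... 1012 characters left out ...]
53.0, 9.0]]
{'clock': 0.7, 'qpos': array([-1.39281118,  0.6283569 ,  0.03849551,  1.51738964, -0.02702406,
        0.99627817, -0.02001855]), 'qd': array([-0.00250529, -0.00075899, -0.00157045, -0.00021685,  0.00100752,
       -0.00222896,  0.0003058 ]), 'tau': array([-1.27845273e-03, -5.63128316e+01,  1.22485287e+00, -1.93751067e+01,
        1.09156634e-02,  1.47665691e-03,  7.31406232e-06]), 'eef_pos': array([156.86755853, 630.81742655, 256.34461354]), 'tool_rot': array([ 3.14150785e+00, -6.29979353e-05,  2.89775475e+00]), 'force': array([-0.56293596,  0.2311874 , -0.31257753]), 'torque': array([-0.01013536,  0.01361868, -0.01051014]), 'gripper_force': 0.0, 'width': 85.35667825940305}
25.0
```

```bash
python3 - <<'E'
from h import *
p=cv2.imread('pics/top1.png')[100:310,190:490]; cv2.imwrite('pics/top1c.png',cv2.resize(p,(800,560)))
P=np.load('top1.npy'); z=P[...,2]
def box(x0,x1,y0,y1,z0,z1):
    q=P[(P[...,0]>x0)&(P[...,0]<x1)&(P[...,1]>y0)&(P[...,1]<y1)&(z>z0)&(z<z1)]; return q
for nm,b in dict(stem=(455,520,240,310,40,60),plate=(445,530,235,310,10,22),boss=(440,580,-380,-220,70,90),flange=(440,580,-390,-210,8,22),dow=(400,600,-120,120,58,75),joint=(400,600,-120,120,45,56)).items():
    q=box(*b); print(nm,len(q),q.mean(0).round(1) if len(q) else 0,(q.min(0).round(),q.max(0).round()) if len(q) else 0)
    if len(q)>4: print(cv2.minAreaRect(q[:,:2].astype(np.float32)))
print(ctrl.calibration('wrist'))
E
```

```text
stem 46 [473.7 279.5  47.6] (array([465., 270.,  41.]), array([483., 290.,  54.]))
((474.2440185546875, 279.5143737792969), (18.548173904418945, 18.964433670043945), 24.727319717407227)
plate 268 [473.7 278.4  15.6] (array([446., 252.,  10.]), array([500., 306.,  22.]))
((473.1519470214844, 279.5002136230469), (53.9990348815918, 53.85322952270508), 88.9057846069336)
boss 144 [ 502.7 -302.5   79.1] (array([ 486., -321.,   71.]), array([ 519., -284.,   85.]))
((502.63385009765625, -302.83941650390625), (29.81217384338379, 30.391822814941406), 23.15157127380371)
flange 967 [ 501.3 -299.8   13.5] (array([ 446., -384.,    8.]), array([ 560., -224.,   22.]))
((502.6360778808594, -303.7868957519531), (94.6530990600586, 151.86856079101562), 23.005931854248047)
dow 26 [491.3   2.9  66.1] (array([469., -58.,  58.]), array([508.,  72.,  72.]))
((486.76715087890625, 7.796924591064453), (132.59002685546875, 20.055206298828125), 78.76288604736328)
joint 1316 [492.5   6.2  49.7] (array([441., -75.,  45.]), array([546.,  88.,  56.]))
((492.8536682128906, 6.673637390136719), (150.3623809814453, 94.55941009521484), 77.99321746826172)
{'vfov': 59.026872934884196, 'cx': 320.69284094036436, 'cy': 199.65394258945102, 'mount': array([[-8.86718336e-04, -9.44667210e-01, -3.28029077e-01,
         8.32193666e+01],
       [ 9.99998758e-01, -1.26514373e-03,  9.40229336e-04,
         1.47661650e-01],
       [-1.30320775e-03, -3.28027836e-01,  9.44667159e-01,
        -1.17634538e+02],
       [ 0.00000000e+00,  0.00000000e+00,  0.00000000e+00,
         1.00000000e+00]])}
```

View pics/top1c.png

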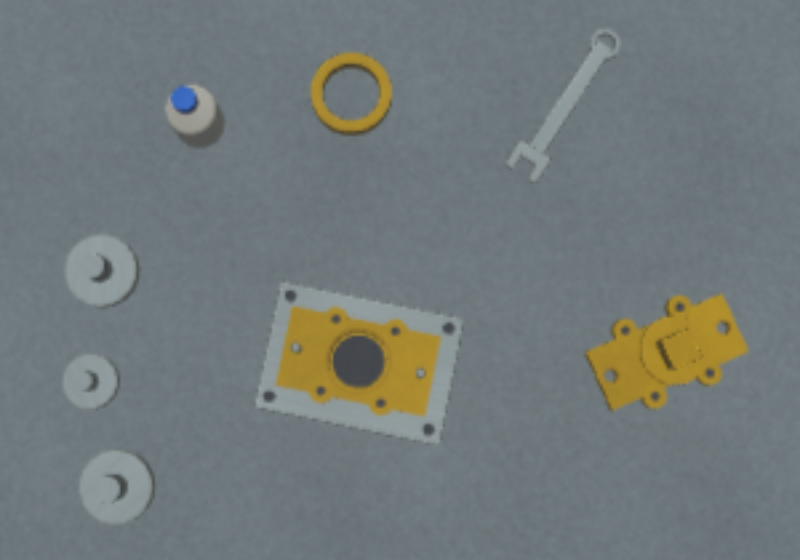

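The top view shows three discs on the left: the smallest is the middle one at crop (90,380). The lower half is at (358,360), the bonnet at (668,352), with the bystanders above them. I'll move over the small disc.

play_rows:
  targets:
    - [0,-5,-3,0,0]
    - [0,-10,-6.5,0,0]
    - [0,-15,-10,0,0]
    - [0,-20,-13.5,0,0]
    - [0,-25,-17,0,0]
    - [0,-30,-20,2,0]
    - [0,-35,-23.5,4,0]
    - [0,-39.2,-26.4,6,0]
    - [0,-39.2,-26.4,7.6,0]
    - [0,-39.2,-26.4,7.6,0]

```text
clock: 1.7
eef_pos: [475.5, 276.9, 179.6]
tool_rot: [-3.141, 0.001, 2.895]
force: [0.2, -0.5, 0.6]
width: 85.4
gripper_force: 0.0
```

```bash
cat >> h.py <<'E'
def rel(xy,z=None,yaw=None,s=None):
    s=s or ctrl.read_state(); M=R.from_euler('xyz',s['tool_rot']).as_matrix()
    t=np.array([*xy,s['eef_pos'][2] if z is None else z])
    d=M.T@(t-s['eef_pos'])/10; y=np.degrees(s['tool_rot'][2])
    print('shift cm',d.round(2),'spin',None if yaw is None else round((y-yaw+180)%360-180,1))
E
python3 - <<'E'
from h import *
s=ctrl.read_state(); print(s['clock'],s['eef_pos'],s['tool_rot'],s['qpos'].round(2),s['force'])
p,d,P=grab('wrist'); save('w1.png',p)
z=P[...,2]
for nm,b in dict(stem=(40,56),plate=(10,22)).items():
    m=(z>b[0])&(z<b[1])&(abs(P[...,0]-474)<45)&(abs(P[...,1]-279)<45); q=P[m]
    print(nm,len(q),q[:,2].mean() if len(q) else 0, cv2.minEnclosingCircle(q[:,:2].astype(np.float32)) if len(q) else 0)
E
```

```text
1.7 [475.50932101 276.91521639 179.59322929] [-3.14085294e+00  1.04377206e-03  2.89492913e+00] [-0.6   0.59  0.03  1.88 -0.03  0.68  0.77] [ 0.18829389 -0.53880814  0.59634305]
stem 580 47.53631343199792 ((478.0757751464844, 277.7967224121094), 10.082564353942871)
plate 2662 16.04934304444988 ((478.3438720703125, 277.70550537109375), 28.285877227783203)
```

View pics/w1.png

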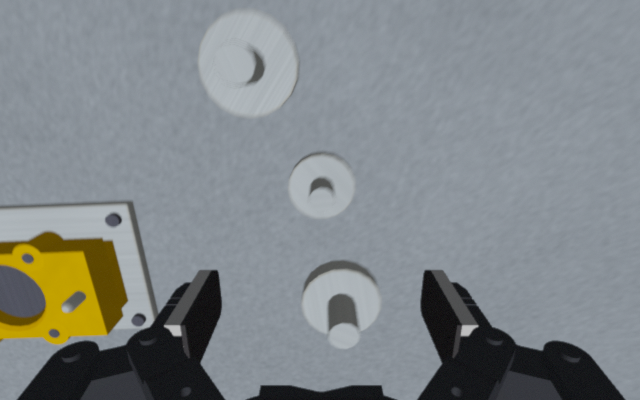

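The small disc is at about (322,187), right under the TCP; the larger neighbours are at (248,63) and (342,300). I'll go down and grip the stem.

```bash
python3 - <<'E'
from h import *
rel((477.5,278),46)
E
```

```text
shift cm [ 0.28  0.75 13.12] spin None
```

```bash
cat >> h.py <<'E'
def disc(c):
    p,d,P=grab('wrist'); z=P[...,2]; o=[]
    for b in ((40,56),(10,22)):
        m=(z>b[0])&(z<b[1])&(abs(P[...,0]-c[0])<45)&(abs(P[...,1]-c[1])<45); q=P[m]
        print(len(q),q[:,2].mean().round(1), cv2.minEnclosingCircle(q[:,:2].astype(np.float32)))
    return p
E
python3 - <<'E'
from h import *
for i in range(2):
    s=ctrl.read_state(); print(s['clock'],s['eef_pos'],s['tool_rot'],abs(s['qd']).max()); disc((476,278))
rel((477.5,278),46)
E
```

```text
1.75 [478.31891114 270.94212898 177.27970761] [-3.13532189e+00  2.14570581e-03  2.88822870e+00] 0.11079320043986673
590 47.6 ((477.94476318359375, 278.283203125), 9.999070167541504)
2755 16.0 ((478.2705383300781, 278.177001953125), 28.135440826416016)
1.8 [476.34513118 273.60744714 178.31130777] [-3.13643525e+00  3.30140912e-04  2.88866824e+00] 0.0694843883413095
584 47.5 ((478.0054016113281, 278.0105285644531), 9.975347518920898)
2705 16.0 ((478.2411193847656, 277.7268981933594), 28.065528869628906)
shift cm [-0.24  0.2  13.33] spin None
```

play_rows:
  targets:
    - [0,-0.2,0,3,0]
    - [0,-0.4,0,6,0]
    - [0,-0.4,0,7,0]
    - [0,-0.4,0,7,0]
    - [0,-0.4,0,7,0]
    - [0,-0.4,0,7,0]
    - [0,-0.4,0,7,0]

```text
clock: 2.55
eef_pos: [478.0, 279.6, 111.5]
tool_rot: [3.14, 0.001, 2.898]
force: [-0.2, 0.8, -0.0]
width: 85.4
gripper_force: 0.0
```

```bash
python3 - <<'E'
from h import *
for i in range(2):
    s=ctrl.read_state(); print(s['clock'],s['eef_pos'],s['tool_rot'],abs(s['qd']).max()); disc((476,278))
rel((478,278),46)
E
```

```text
2.55 [477.98679092 279.613791   111.53740306] [3.13989464e+00 1.49495955e-03 2.89803413e+00] 0.0031902219666859206
1011 47.4 ((477.8304443359375, 278.18487548828125), 10.156502723693848)
4109 16.0 ((478.0968322753906, 277.6419982910156), 28.235950469970703)
2.6 [477.93338851 279.43603637 111.37698853] [3.14013090e+00 1.29780321e-03 2.89787512e+00] 0.0068978591704821545
1015 47.5 ((478.0124816894531, 278.1705322265625), 10.18427562713623)
4129 16.0 ((478.0720520019531, 277.81787109375), 28.031532287597656)
shift cm [-0.04 -0.13  6.51] spin None
```

play_rows:
  targets:
    - [0,0,-0.1,3,0]
    - [0,0,-0.1,5.5,0]
    - [0,0,-0.1,6.5,0]
    - [0,0,-0.1,6.5,0]
    - [0.9,0,-0.1,6.5,0]
    - [0.9,0,-0.1,6.5,0]
    - [0.9,0,-0.1,6.5,0]
    - [0.9,0,-0.1,6.5,0]
    - [0.9,0,-0.1,6.5,0]
    - [0.9,0,-0.1,6.5,0]

```text
clock: 3.65
eef_pos: [477.5, 278.2, 46.0]
tool_rot: [3.141, 0.001, 2.898]
force: [-1.0, 0.1, 5.9]
width: 17.8
gripper_force: 58.4
```

play_rows:
  targets:
    - [0.9,0,0,-5,0]
    - [0.9,0,0,-9,0]
    - [0.9,-2.5,-4,-11,0]
    - [0.9,-5,-8,-11.5,0]
    - [0.9,-7.5,-12,-11.5,0]
    - [0.9,-10,-16,-11.5,0]
    - [0.9,-12.5,-20,-11.5,0]
    - [0.9,-14.5,-23.5,-11.5,0]
    - [0.9,-14.7,-25,-11.5,0]
    - [0.9,-14.7,-25,-11.5,0]

```text
clock: 4.65
eef_pos: [558.7, -3.8, 159.9]
tool_rot: [-3.14, -0.001, 2.892]
force: [0.4, -0.5, -2.1]
width: 18.4
gripper_force: 59.1
```

play_rows:
  targets:
    - [0.9,0,0,0,0]
    - [0.9,0,0,0,0]
    - [0.9,0,0,0,0]
    - [0.9,0,0,0,0]

```text
clock: 5.05
eef_pos: [559.4, 1.4, 160.3]
tool_rot: [3.141, -0.0, 2.9]
force: [0.5, -0.1, -2.6]
width: 18.1
gripper_force: 59.1
```

```bash
python3 - <<'E'
from h import *
s=ctrl.read_state(); print(s['clock'],s['eef_pos'],s['tool_rot'],abs(s['qd']).max(),s['width'],s['qpos'].round(2))
p,d,P=grab('wrist'); save('w2.png',p); np.save('w2.npy',P); np.save('w2d.npy',d)
E
```

```text
5.05 [559.38677905   1.43528041 160.30471692] [ 3.14115395e+00 -2.37165488e-04  2.90006339e+00] 0.007133245856570604 18.057603962544245 [-0.04  0.63 -0.02  1.87  0.02  0.65  1.26]
```

View pics/w2.png

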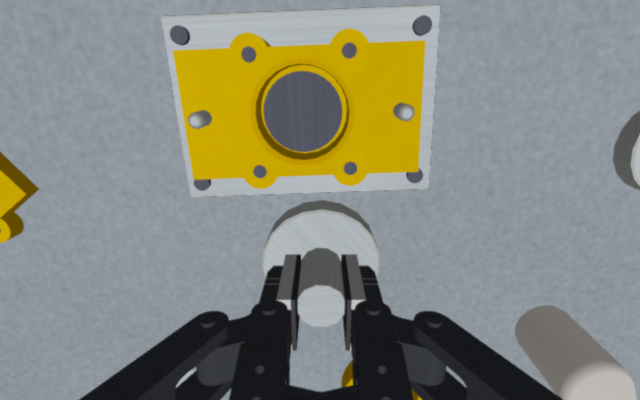

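The picture shows the disc held upright at (320,250), the pocket at (303,111), and the dowels at (200,120) and (404,112). I'll compute the offset next.

```bash
python3 - <<'E'
from h import *
P=np.load('w2.npy'); z=P[...,2]; p=cv2.imread('pics/w2.png')
f,cx,cy,T=cam('wrist')
# pocket floor + face
v,u=np.mgrid[:400,:640]
def circ(m,nm):
    q=P[m]; print(nm,len(q),np.median(q[:,2]).round(1),[np.round(a,1) for a in cv2.minEnclosingCircle(q[:,:2].astype(np.float32))], q[:,:2].mean(0).round(1))
circ((z>36)&(z<44)&(abs(v-111)<50)&(abs(u-303)<50)&(p.max(2)-p.min(2)<40),'floor')
face=((z>48)&(z<53)&(v<200)).astype(np.uint8)
q=P[face>0]; print('face',cv2.minAreaRect(q[:,:2].astype(np.float32)),np.median(q[:,2]))
cs,h=cv2.findContours(face,cv2.RETR_CCOMP,cv2.CHAIN_APPROX_NONE)
c=max((c for c,hh in zip(cs,h[0]) if hh[3]>=0),key=len)[:,0]
def toz(px,z0):
    r=np.c_[(px[:,0]-cx)/f,(px[:,1]-cy)/f,np.ones(len(px))]@T[:3,:3].T; return T[:3,3]+r*((z0-T[2,3])/r[:,2])[:,None]
w=toz(c.astype(float),50)[:,:2]; print('rim',cv2.fitEllipse(w.astype(np.float32)))
for a in ((200,120),(404,112)):
    m=(z>60)&(z<72)&(abs(u-a[0])<20)&(abs(v-a[1])<20); q=P[m]; print('dowel',len(q),q.mean(0).round(1) if len(q) else 0)
    m&=z>66.5; print(P[m].mean(0))
# held disc
s=ctrl.read_state();M=R.from_euler('xyz',s['tool_rot']).as_matrix(); tl=(P-s['eef_pos'])@M
for nm,r in (('stem',(-12,4)),('plate',(24,36)),):
    m=(tl[...,2]>r[0])&(tl[...,2]<r[1])&(v>195)&(v<330)&(abs(u-321)<65)&(p.max(2)>90); q=tl[m]
    print(nm,len(q),np.median(q,0).round(1),cv2.minEnclosingCircle(q[:,:2].astype(np.float32)),q.min(0),q.max(0))
E
```

```text
floor 4893 40.0 [array([497.2,   4.8]), np.float64(25.8)] [496.5   5.1]
face ((497.0618896484375, 4.701210021972656), (150.8815155029297, 96.0945053100586), 78.28926849365234) 50.00902533707216
rim ((496.9751281738281, 4.626516819000244), (61.53033447265625, 61.769351959228516), 145.96029663085938)
dowel 256 [484.2 -54.7  66.1]
[484.27608641 -55.56394233  67.65654545]
dowel 251 [509.2  64.8  66.3]
[509.5273947   65.31106325  67.72187511]
stem 1736 [ 0.4  0.3 -2. ] ((5.689788818359375, 0.4856081008911133), 22.72357749938965) [-12.36864447 -22.23780664 -11.99602478] [ 9.8098726  23.20902194  3.25403566]
plate 4522 [13.4  0.3 30.1] ((-0.2942489683628082, 0.4546750485897064), 28.04762077331543) [ -8.28904743 -27.41794444  25.7511083 ] [27.74376432 28.13997236 35.9305174 ]
```

```bash
python3 - <<'E'
from h import *
rel((496.6,4.3),110); rel((496.6,4.3),87)
E
```

```text
shift cm [ 6.18 -1.2   5.03] spin None
shift cm [ 6.18 -1.2   7.33] spin None
```

play_rows:
  targets:
    - [0.9,3,-0.6,0,0]
    - [0.9,5,-1,0,0]
    - [0.9,6.2,-1.2,2,0]
    - [0.9,6.2,-1.2,4,0]
    - [0.9,6.2,-1.2,5,0]
    - [0.9,6.2,-1.2,5,0]
    - [0.9,6.2,-1.2,5,0]
    - [0.9,6.2,-1.2,5,0]
    - [0.9,6.2,-1.2,5,0]

```text
clock: 6.0
eef_pos: [497.1, 3.3, 110.9]
tool_rot: [3.141, 0.001, 2.898]
force: [-0.5, 0.0, -2.4]
width: 18.0
gripper_force: 59.1
```

```bash
python3 - <<'E'
from h import *
s=ctrl.read_state(); print(s['eef_pos'],abs(s['qd']).max()); rel((496.6,4.3),87)
E
```

```text
[497.07069973   3.26856831 110.94855716] 0.004919795433582898
shift cm [0.07 0.09 2.39] spin None
```

play_rows:
  targets:
    - [0.9,0.06,0.09,0.5,0]
    - [0.9,0.06,0.09,0.9,0]
    - [0.9,0.06,0.09,1.3,0]
    - [0.9,0.06,0.09,1.6,0]
    - [0.9,0.06,0.09,1.9,0]
    - [0.9,0.06,0.09,2.2,0]
    - [0.9,0.06,0.09,2.4,0]
    - [0.9,0.06,0.09,2.4,0]
    - [0.9,0.06,0.09,2.4,0]

```text
clock: 6.9
eef_pos: [496.1, 4.3, 86.3]
tool_rot: [3.142, 0.0, 2.898]
force: [-0.0, -0.0, -2.0]
width: 18.3
gripper_force: 59.2
```

play_rows:
  targets:
    - [0.5,0,0,0,0]
    - [0.5,0,0,0,0]
    - [0.5,0,0,0,0]
    - [0.5,0,0,-1,0]
    - [0.5,0,0,-3,0]
    - [0.5,0,0,-6,0]
    - [0.5,0,0,-10,0]
    - [0.5,0,0,-13,0]
    - [0.5,0,0,-13,0]
    - [0.5,0,0,-13,0]

```text
clock: 7.9
eef_pos: [496.3, 4.3, 217.4]
tool_rot: [3.141, 0.002, 2.898]
force: [-0.6, 0.9, 0.1]
width: 42.7
gripper_force: 0.0
```

```bash
python3 - <<'E'
from h import *
s=ctrl.read_state(); print(s['eef_pos'],s['tool_rot'],s['width'],s['force'])
p,d,P=grab('wrist'); save('w3.png',p); z=P[...,2]
for a,b in ((84,95),(52,60)):
    m=(z>a)&(z<b)&(np.hypot(P[...,0]-497,P[...,1]-4.7)<36); q=P[m]; print(len(q),np.median(q[:,2]),cv2.minEnclosingCircle(q[:,:2].astype(np.float32)) if len(q) else 0)
rel((502.6,-303.3),200,yaw=113)
E
```

```text
[496.31555588   4.29041101 217.40044099] [3.14093716e+00 2.05665109e-03 2.89772451e+00] 42.66553795820756 [-0.56308468  0.88629836  0.06139575]
551 88.03652730325283 ((496.79681396484375, 4.271482944488525), 9.988266944885254)
2683 56.086175710531506 ((497.61444091796875, -1.0743035078048706), 33.22022247314453)
shift cm [ -8.1  -29.68   1.64] spin 53.0
```

View pics/w3.png

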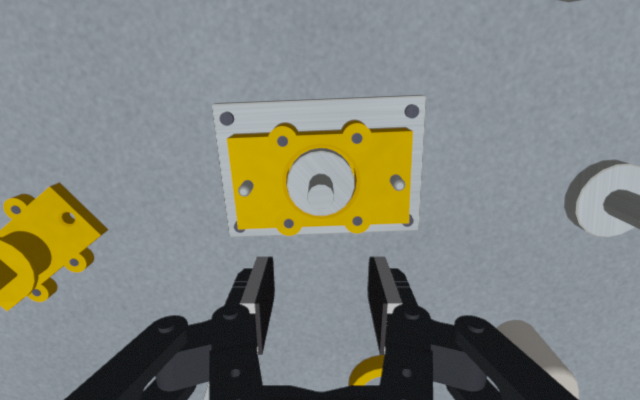

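The disc sits in the pocket at (320,183): its top is at 56 mm, the stem at 88 mm, and it is centred. Next is the bonnet.

play_rows:
  targets:
    - [0,-1,-4,0.2,7]
    - [0,-2,-8,0.5,14]
    - [0,-3.2,-12,0.8,21]
    - [0,-4.4,-16,1.2,28]
    - [0,-5.5,-20,1.6,35]
    - [0,-6.6,-24,1.6,42]
    - [0,-7.5,-27.5,1.6,48]
    - [0,-8.1,-29.7,1.6,53]
    - [0,-8.1,-29.7,1.6,53]
    - [0,-8.1,-29.7,1.6,53]

```text
clock: 8.95
eef_pos: [502.0, -302.9, 198.7]
tool_rot: [-3.14, -0.003, 1.973]
force: [-0.4, 1.3, -0.6]
width: 85.2
gripper_force: 0.0
```

play_rows:
  targets:
    - [0,0,0,0,0]
    - [0,0,0,0,0]
    - [0,0,0,0,0]
    - [0,0,0,0,0]

```text
clock: 9.35
eef_pos: [503.1, -302.8, 200.4]
tool_rot: [3.141, -0.0, 1.974]
force: [1.0, 0.0, -0.1]
width: 85.3
gripper_force: 0.0
```

```bash
cat >> h.py <<'E'
def rects(P,c,bands,r=95):
    z=P[...,2]
    for a,b in bands:
        m=(z>a)&(z<b)&(np.hypot(P[...,0]-c[0],P[...,1]-c[1])<r); q=P[m]
        if len(q)>5: print((a,b),len(q),np.median(q[:,2]).round(1),[np.round(k,1) for k in cv2.minAreaRect(q[:,:2].astype(np.float32))])
E
python3 - <<'E'
from h import *
s=ctrl.read_state(); print(s['eef_pos'],s['tool_rot'],abs(s['qd']).max(),s['qpos'].round(2))
p,d,P=grab('wrist'); save('w4.png',p); np.save('w4.npy',P)
rects(P,(502,-303),((76,84),(47,53),(12,16)))
E
```

```text
[ 503.13791724 -302.82239208  200.36571626] [ 3.14142166e+00 -2.40939493e-04  1.97385175e+00] 0.003162313957105903 [ 0.35  0.61  0.23  1.76 -0.19  0.79  1.07]
(76, 84) 1612 79.8 [array([ 506.8, -304.7]), array([29.9, 29.5]), np.float64(22.7)]
(47, 53) 3368 49.9 [array([ 507. , -305.1]), array([66.8, 67.1]), np.float64(15.1)]
(12, 16) 7791 13.9 [array([ 507.1, -305.8]), array([ 95.6, 150.8]), np.float64(22.9)]
```

View pics/w4.png

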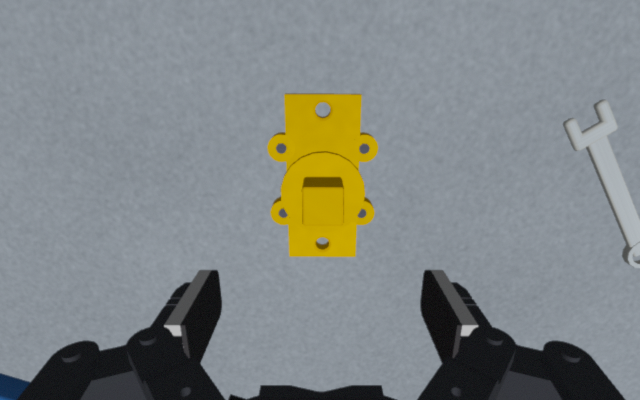

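The bonnet's boss is at (322,205), aligned with the jaws. I'll go down and grip it.

```bash
python3 - <<'E'
from h import *
rel((506.9,-304.9),77,yaw=112.9)
E
```

```text
shift cm [-0.32  0.27 12.34] spin 0.2
```

play_rows:
  targets:
    - [0,-0.3,0.25,3,0.2]
    - [0,-0.3,0.25,6,0.2]
    - [0,-0.3,0.25,9,0.2]
    - [0,-0.3,0.25,11,0.2]
    - [0,-0.3,0.25,12.2,0.2]
    - [0,-0.3,0.25,12.3,0.2]
    - [0.8,-0.3,0.25,12.3,0.2]
    - [0.8,-0.3,0.25,12.3,0.2]
    - [0.8,-0.3,0.25,12.3,0.2]
    - [0.8,-0.3,0.25,12.3,0.2]

```text
clock: 10.4
eef_pos: [506.7, -305.6, 78.2]
tool_rot: [3.141, 0.001, 1.969]
force: [-1.3, 2.6, 12.1]
width: 29.2
gripper_force: 59.8
```

play_rows:
  targets:
    - [0.8,0,0,0,0]
    - [0.8,0,0,0,0]
    - [0.8,0,0,-2,0]
    - [0.8,0,0,-5,0]
    - [0.8,0,0,-9,0]
    - [0.8,0,0,-12,0]
    - [0.8,0,0,-12.5,0]
    - [0.8,0,0,-12.5,0]

```text
clock: 11.2
eef_pos: [506.5, -305.1, 202.5]
tool_rot: [3.141, 0.0, 1.969]
force: [-0.1, -0.1, -4.5]
width: 29.2
gripper_force: 60.6
```

```bash
python3 - <<'E'
from h import *
s=ctrl.read_state(); print(s['eef_pos'],s['width'],s['qpos'].round(2)); rel((497,4.7),205,yaw=78.3)
E
```

```text
[ 506.48601919 -305.14903796  202.48754588] 29.243142400519925 [ 0.35  0.62  0.23  1.75 -0.19  0.8   1.07]
shift cm [28.92 11.15 -0.26] spin 34.5
```

play_rows:
  targets:
    - [0.8,3.6,1.4,0,4]
    - [0.8,7.2,2.8,0,8]
    - [0.8,10.8,4.2,0,13]
    - [0.8,14.4,5.6,0,17]
    - [0.8,18,7,0,21]
    - [0.8,21.7,8.4,0,26]
    - [0.8,25.3,9.8,0,30]
    - [0.8,28.9,11.15,0,34.5]
    - [0.8,28.9,11.15,0,34.5]
    - [0.8,28.9,11.15,0,34.5]

```text
clock: 12.2
eef_pos: [495.7, 5.6, 200.5]
tool_rot: [-3.138, 0.002, 1.371]
force: [0.2, -0.8, -3.4]
width: 28.7
gripper_force: 60.5
```

play_rows:
  targets:
    - [0.8,0,0,0,0]
    - [0.8,0,0,0,0]
    - [0.8,0,0,0,0]
    - [0.8,0,0,0,0]

```text
clock: 12.6
eef_pos: [497.1, 3.4, 202.3]
tool_rot: [3.142, 0.0, 1.365]
force: [1.2, -0.3, -3.5]
width: 29.0
gripper_force: 60.5
```

```bash
python3 - <<'E'
from h import *
s=ctrl.read_state(); print(s['eef_pos'],s['tool_rot'],abs(s['qd']).max(),s['force'])
p,d,P=grab('wrist'); save('w5.png',p); np.save('w5.npy',P); M=R.from_euler('xyz',s['tool_rot']).as_matrix(); np.save('w5t.npy',(P-s['eef_pos'])@M)
rects(P,(497,4.7),((47,53),(66,69),(134,147)),120)
rel((497,4.7),150,yaw=78.3)
E
```

```text
[497.06252328   3.37801938 202.27224902] [3.14158695e+00 1.33687489e-04 1.36539123e+00] 0.005980491400660926 [ 1.18307275 -0.3020481  -3.49987733]
(47, 53) 966 49.9 [array([478.7,  50.6]), array([138.1,  62.2]), np.float64(38.2)]
(66, 69) 46 67.4 [array([509.2,  63.8]), array([3.6, 7. ]), np.float64(77.8)]
(134, 147) 15873 138.0 [array([498.1,   3.9]), array([150.5,  96. ]), np.float64(78.3)]
shift cm [ 0.11 -0.03  5.23] spin -0.0
```

View pics/w5.png

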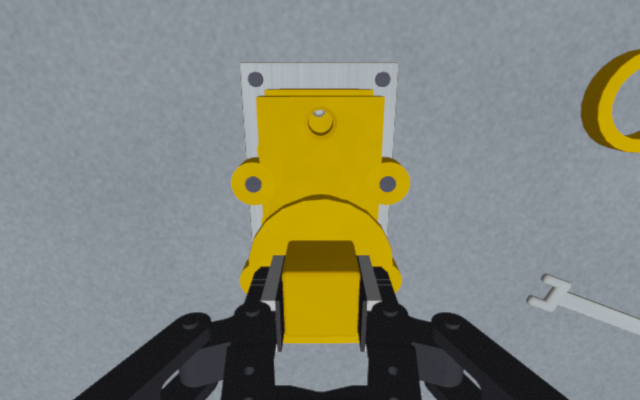

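The bonnet is above the body at about (320,200), with the dowel just visible in the hole at (319,113). I'll lower it and compare the hole with the dowel.

play_rows:
  targets:
    - [0.8,0.05,-0.1,1.5,0]
    - [0.8,0.05,-0.1,3,0]
    - [0.8,0.05,-0.1,4,0]
    - [0.8,0.05,-0.1,4.5,0]
    - [0.8,0.05,-0.1,4.5,0]
    - [0.8,0.05,-0.1,4.5,0]
    - [0.8,0.05,-0.1,4.5,0]

```text
clock: 13.35
eef_pos: [496.7, 5.0, 157.8]
tool_rot: [3.14, -0.0, 1.367]
force: [-0.2, 0.5, -2.6]
width: 29.1
gripper_force: 60.5
```

```bash
python3 - <<'E'
from h import *
s=ctrl.read_state(); print(s['eef_pos'],s['tool_rot'],s['force'])
p,d,P=grab('wrist'); save('w6.png',p); z=P[...,2]; np.save('w6.npy',P)
f,cx,cy,T=cam('wrist',s)
zt=np.nanmedian(P[100:170,290:310,2]); print('flange top',zt, 'plate rect'); rects(P,(497,4.7),((zt-3,zt+3),),120)
crop=p[60:160,270:370]; save('w6c.png',cv2.resize(crop,(600,600),interpolation=cv2.INTER_NEAREST))
m=((z<zt-2)&(z>40)).astype(np.uint8); n,l,st,c=cv2.connectedComponentsWithStats(m)
for i in range(1,n):
    if 100<st[i][4]<3000: print(st[i],c[i].round(1))
q=P[(z>64)&(z<69.5)]; print(len(q), q.mean(0).round(1) if len(q) else 0)
E
```

```text
[496.66196879   4.96632511 157.81645647] [ 3.14047686e+00 -2.75509708e-04  1.36700316e+00] [-0.21153115  0.45047713 -2.55238087]
flange top 93.60821822708068 plate rect
(np.float64(90.60821822708068), np.float64(96.60821822708068)) 15802 93.6 [array([497.8,   5.5]), array([150.4,  96. ]), np.float64(78.3)]
[237  94 148  74 588] [294.9 112.9]
[306 109  28  28 544] [319.8 122.4]
[381 148  22  19 118] [387.3 157.2]
222 [509.8  65.9  66.7]
```

View pics/w6c.png

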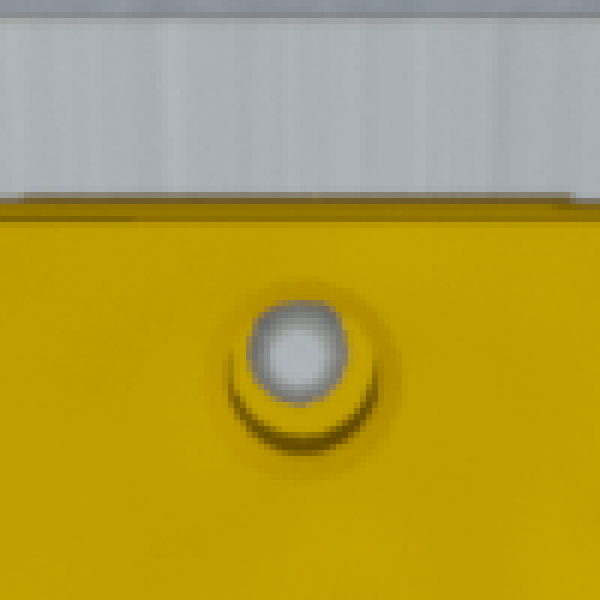

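The hole is at about (320.5,123) and the dowel shows roughly 0.5 mm left of its centre. I'll correct that and lower onto the dowels.

play_rows:
  targets:
    - [0.8,-0.03,-0.05,0.5,0]
    - [0.8,-0.03,-0.05,0.9,0]
    - [0.8,-0.03,-0.05,1.2,0]
    - [0.8,-0.03,-0.05,1.5,0]
    - [0.8,-0.03,-0.05,1.8,0]
    - [0.8,-0.03,-0.05,2.0,0]
    - [0.8,-0.03,-0.05,2.0,0]
    - [0.8,-0.03,-0.05,2.0,0]

```text
clock: 14.2
eef_pos: [495.7, 4.8, 137.3]
tool_rot: [-3.142, 0.0, 1.367]
force: [-0.0, -0.3, -3.4]
width: 29.0
gripper_force: 60.5
```

play_rows:
  targets:
    - [0.8,0.03,0.02,0.2,0]
    - [0.8,0.03,0.02,0.4,0]
    - [0.8,0.03,0.02,0.6,0]
    - [0.8,0.03,0.02,0.7,0]
    - [0.8,0.03,0.02,0.8,0]
    - [0.8,0.03,0.02,0.9,0]
    - [0.8,0.03,0.02,0.9,0]
    - [0.8,0.03,0.02,0.9,0]

```text
clock: 15.0
eef_pos: [496.2, 5.1, 129.0]
tool_rot: [3.141, -0.001, 1.367]
force: [-3.0, 0.9, 7.1]
width: 29.0
gripper_force: 62.1
```

play_rows:
  targets:
    - [0.8,0,0,0.1,0]
    - [0.8,0,0,0.2,0]
    - [0.8,0,0,0.2,0]
    - [0.8,0,0,0.2,0]

```text
clock: 15.4
eef_pos: [496.2, 5.2, 128.2]
tool_rot: [3.14, -0.002, 1.367]
force: [-3.6, 1.6, 20.1]
width: 29.1
gripper_force: 63.6
```

play_rows:
  targets:
    - [0.8,0,0,0.1,0]
    - [0.8,0,0,0.2,0]
    - [0.8,0,0,0.2,0]
    - [0.8,0,0,0.2,0]
    - [0.8,0,0,0.2,0]

```text
clock: 15.9
eef_pos: [496.1, 5.2, 128.1]
tool_rot: [3.14, -0.003, 1.367]
force: [-10.3, 2.0, 42.1]
width: 29.0
gripper_force: 66.6
```

```bash
python3 - <<'E'
from h import *
for i in range(3):
    s=ctrl.read_state(); print(s['clock'],s['eef_pos'].round(2),s['tool_rot'].round(4),s['force'].round(1),s['torque'].round(2))
    p,d,P=grab('wrist')
save('w7.png',p)
zf=P[100:170,290:310,2]; print('flange top',np.nanmedian(zf)); zt=64
rects(P,(497,4.7),((61,67),),120)
q=P[90:180,260:380].reshape(-1,3); q=q[abs(q[:,2]-64)<2]; A=np.c_[q[:,:2]-[497,4.7],np.ones(len(q))]; print(np.linalg.lstsq(A,q[:,2],rcond=None)[0])
p,d,P=grab('scene'); rects(P,(497,4.7),((61,67),),120); save('s7.png',cv2.resize(p[150:250,250:400],(750,500)))
E
```

```text
15.9 [496.11   5.2  128.1 ] [ 3.1399 -0.0032  1.3668] [-10.3   2.   42.1] [0.02 2.01 0.05]
15.95 [496.09   5.22 128.09] [ 3.1399 -0.0032  1.3669] [-10.1   2.2  42.9] [0.06 1.99 0.09]
16.0 [496.11   5.21 128.08] [ 3.1399 -0.0032  1.3668] [-10.4   1.3  41.6] [-0.    2.05  0.07]
flange top 63.886980147408195
(61, 67) 15964 64.0 [array([497.1,   5.2]), array([151.2,  95.9]), np.float64(78.4)]
[ 9.00214977e-04 -5.32731487e-04  6.39619235e+01]
(61, 67) 834 63.5 [array([497.6,   4.2]), array([150.5, 101. ]), np.float64(80.0)]
```

View pics/w7.png

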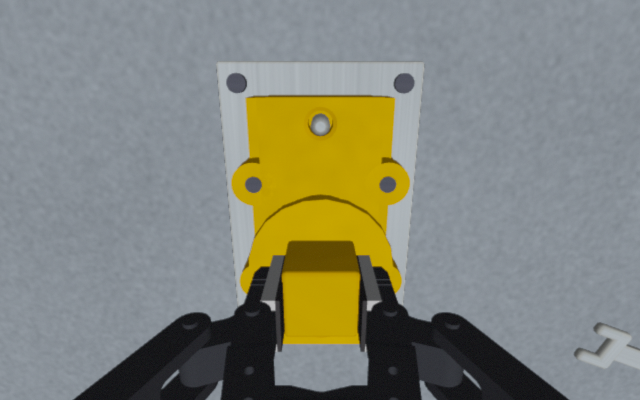

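View pics/s7.png

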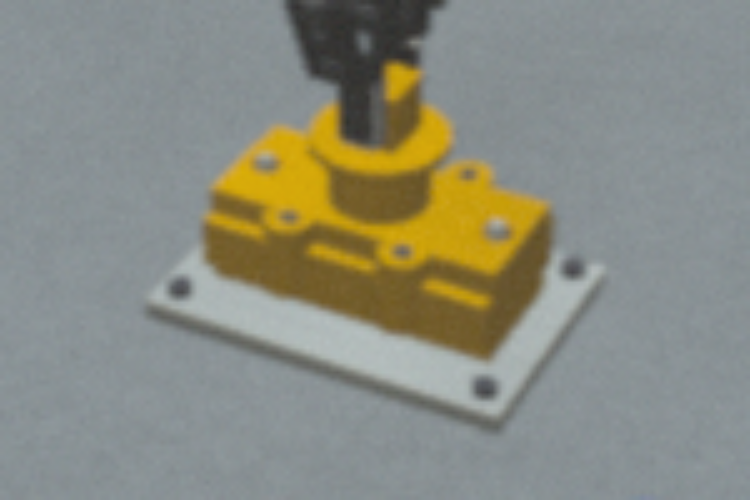

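The bonnet is seated on both dowels: the flange top is at 64 mm and level, the joint is closed, and the push is about 42 N. I'm handing the job in now.

```bash
python3 -c "
from cell import ctrl
print(ctrl.finish_job())"
```

```text
the job is handed in; nothing more can be done
None
```

The smallest valve disc is loaded stem up in the pocket, the bonnet is on both dowels with the flange faces together, and I handed the job in at about 16 s with the gripper still pressing it shut at about 42 N; `finish_job` returned no verdict.

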